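Stand the study tools in their holders

ROBOT

A 6-joint arm with a two-finger parallel gripper is mounted at the origin on the work surface. World frame = base frame: x ahead of the robot, y to its left, z up, the work surface at z = 0. Lengths are in m, angles in rad, forces in N, time in s.
With the tool pointing down it reaches from about 0.375 to 0.9 m from the base axis. Payload 3.1 kg.
Tool frame: the origin (TCP) lies at the very end of the fingers, on their centre line; the grasp point (between the pads) lies arm.pinch_z behind it (arm.pinch_z is the distance from the TCP to the grasp point, in m); z points along the fingers, y is the direction in which the jaws open and shut (so a half turn about z gives the same grasp; the last joint's range is limited). The gripper opens to 87 mm and grips with 3 to 60 N. Pads are 19 mm wide; open, the fingers measure 117 mm over their backs; the gripper's body (75 mm by 190 mm) begins 51 mm behind the grasp point.
Start: joints at [-1.365, 0.527, 1.433, -0, 1.181, -0.178], TCP at [0.234, -0.579, 0.223] pointing down, gripper open.
Joint ranges: [-3.08, 3.08], [-0.75, 2.2], [0.22, 2.44], [-1.43, 4.57], [0, 2.65], [-2.85, 2.85]. Speed limits (rad/s): [2.79, 2.79, 3.14, 3.14, 3.14, 3.14].

INTERFACE

Orientations are given as a rotation vector (axis times angle).
In Python, from cell import arm, claw, ik, status, grab_frame, job_done gives the robot as it stands. Calls block until the motion is done:
- arm.move_ptp(position, orientation): joint-space move of the TCP to a pose.
- arm.line_to(position, ori=None, speed=0.15): straight line of the TCP; ori=None keeps the orientation; speed is the mean speed in m/s.
- arm.set_joints(angles): joint-space move.
- claw.command_gripper(opening, effort=None): opening from 0.0 (shut) to 1.0 (fully open); effort is the grip in N (None keeps the last); returns when the fingers have stopped.
- arm.wait(seconds).
- ik(position, orientation): joint angles nearest the present ones, or None.
- status.state(): the state.
- grab_frame(name): name is "side" or "top" or "wrist"; returns a dict with "pixels" (384x512x3 uint8, blue, green, red), "range_z" (384x512 float32, m along the optical axis (not along the pixel's ray), 0 where there is no reading), "fov_y" (degrees; the focal length in pixels is half the picture's height over the tangent of half this angle, whatever the lens; pixels are square), "cx", "cy" (the principal point, pixels), "rvec" (rotation vector, rad) and "tvec" (3), from world to camera coordinates, as OpenCV has them; the wrist camera has in their place "T_tool_cam" (4x4, takes a point from camera to tool coordinates, whose origin is the TCP and whose axes are the flange's). Camera axes: x right, y down, z forward; pixel columns grow to the right and rows downward; lengths in m; the calibration is good to about 2 mm. A picture is of the moment at which its call begins: read the wrist's pose just before it.
A pose or a line that the arm cannot do raises arm.MotionError and nothing moves.
- job_done(): hands the job in, once; it reports no verdict.
The state is a dict: "t": time; "joints": joint angles; "joint_vel": joint speeds; "effort": joint torques, N m; "tcp_pos": TCP position; "tool_rot": TCP orientation; "ft_force": force on the tool from outside, world axes, zero at the start; "ft_torque": the same for the moment, N m; "grip_width": opening from 0.0 (shut) to 1.0 (fully open).
Only numpy, scipy, OpenCV 4.12 (cv2) and the standard library are available. Lean on these libraries where they do the work, as an engineer would, in place of code of your own. Each camera call takes 0.05 s, during which the arm holds its last target.

TASK

Tidy up the examination table: stand both brushes in the holder made of two round tubes and the hand magnifier in the holder made of two square tubes, each with its handle down in a tube (bay) and its head up. Lower every tool gently until you feel its foot meet the floor of the tube before you let go (no dropping, no ramming), and leave the neck rings and all other things on the table where they are.

Things in the scene. Friction and masses are not known exactly. Their poses are not given: they have to be found in the camera images.
- brush_a_mid (a point): flat dusting brush, 200 mm long: wooden handle 140 x 20 wide x 16 thick, then a steel ferrule and bristle head 40 wide, 16 thick, 60 long; 60 to 150 g. Starts lying flat, head roughly away from the robot. The point: half-way along, 8 mm above the underside (handle from 100 mm behind it to 40 mm ahead). x: from the foot (free handle end) to the head; y: across; z: up while it lies.
- brush_a_foot (a point): centre of the free handle end of brush_a, 100 mm behind its middle point; same axes
- brush_b_mid (a point): flat dusting brush, 200 mm long: wooden handle 140 x 20 wide x 16 thick, then a steel ferrule and bristle head 40 wide, 16 thick, 60 long; 60 to 150 g. Starts lying flat, head roughly away from the robot. The point: half-way along, 8 mm above the underside (handle from 100 mm behind it to 40 mm ahead). x: from the foot (free handle end) to the head; y: across; z: up while it lies.
- brush_b_foot (a point): centre of the free handle end of brush_b, 100 mm behind its middle point; same axes
- lens_mid (a point): hand magnifier, 200 mm long: black handle 140 x 20 wide x 16 thick, then a round lens in a metal rim, 62 across, 14 thick; 60 to 150 g. Starts lying flat, head roughly away from the robot. The point: half-way along, 8 mm above the underside (handle from 100 mm behind it to 40 mm ahead). x: from the foot (free handle end) to the head; y: across; z: up while it lies.
- lens_foot (a point): centre of the free handle end of lens, 100 mm behind its middle point; same axes
- round_holder: holder fixed to the table: two ROUND upright aluminium tubes joined by a thin web, each 46 mm inside, 54 outside, open at the top, 100 mm high, 144 x 54 mm outside. Origin: centre of the underside; x: along the row of bays, whose centres lie 45 mm either way along x; z: up. Each bay has its own adjustable, felt-covered floor, 10 to 45 mm above the table, different in every bay and not reported: feel for it.
- square_holder: holder fixed to the table: two SQUARE upright aluminium tubes joined by a thin web, each 46 x 46 mm inside, 54 outside, open at the top, 100 mm high, 144 x 54 mm outside. Origin: centre of the underside; x: along the row of bays, whose centres lie 45 mm either way along x; z: up. Each bay has its own adjustable, felt-covered floor, 10 to 45 mm above the table, different in every bay and not reported: feel for it.
- neck_ring_a: twisted silver neck ring, 144 mm across, 12 mm high; origin: its centre, underside. To be left alone.
- neck_ring_b: twisted silver neck ring, 130 mm across, 10 mm high; origin: its centre, underside. To be left alone.
- eraser: white eraser, 45 x 22 x 13 mm; origin: centre of the underside. To be left alone.
- caliper: steel caliper, 160 mm long, 9 mm high; origin: middle of the beam, underside. To be left alone.
- wax_jar: jar of wax, 48 mm across, 42 mm high; origin: centre of the underside. To be left alone.
- sample_tin: steel tin, 60 x 45 x 22 mm; origin: centre of the underside. To be left alone.
Not all that is in view belongs to the job. What is shaped like the part that bears lens_mid but blue is not meant.

How it is judged:
By the outcome, as a careful person would: the job done as asked, in the order asked, and still so for the second after the job is handed in, with the robot touching nothing.
It also fails if it takes over 72 s, if anything falls off the work surface, if the arm or the gripper's body presses on something with over 40 N, if the wrist force passes 120 N, or if a joint passes its speed limit or range.

## Working session

There is one attempt and no reset: what is moved stays moved. The work goes in short steps, each a Python script; the robot and the scene stay as the last script left them, time stands still between calls to the robot, and variables do not carry over. Pictures are saved under pics/ and viewed, and the job is handed in when it is done.

```bash
ls; mkdir -p pics; python3 - <<'E'
from cell import arm, claw, ik, status, grab_frame
import cv2,numpy as np
s=status.state(); print(s['t'],s['tcp_pos'],s['tool_rot'],s['ft_force'],arm.pinch_z)
for n in ['top','side','wrist']:
    f=grab_frame(n); np.savez(f'pics/{n}0.npz',**f); cv2.imwrite(f'pics/{n}0.png',f['pixels'])
    print(n,f['fov_y'],f['cx'],f['cy'],f.get('rvec'),f.get('tvec'),f.get('T_tool_cam'))
E
```

```text
pics
0.0 [ 0.23391211 -0.57881131  0.22158488] [-3.08187179e+00 -5.98734844e-01  4.76839220e-05] [-0.77260456  0.87312107 -0.19700567] 0.0187
top 54.50983978320141 255.0161294732418 198.28646293745555 [ 2.1448906  -2.18092734  0.174047  ] [-0.00475252  0.57880067  0.80518053] None
side 50.49874664150168 249.8152685080423 195.24223108176903 [ 0.6107301  -2.73881176  1.05782879] [0.51564269 0.19133555 0.79849177] None
wrist 67.13753669095126 257.28887443115286 193.79383261272557 None None [[ 2.88344792e-04 -9.58636259e-01 -2.84633870e-01  7.71355236e-02]
 [ 9.99999838e-01  1.36596994e-04  5.52983781e-04  5.29776940e-04]
 [-4.91230172e-04 -2.84633984e-01  9.58636143e-01 -1.61412909e-01]
 [ 0.00000000e+00  0.00000000e+00  0.00000000e+00  1.00000000e+00]]
```

View pics/top0.png

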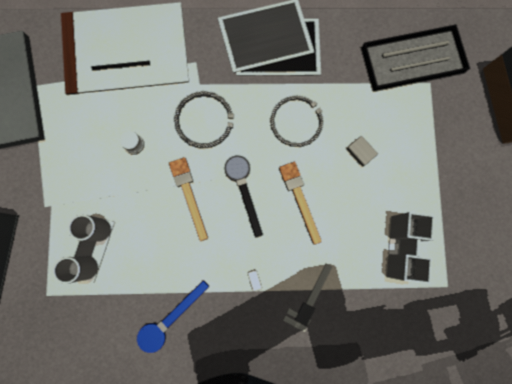

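View pics/side0.png

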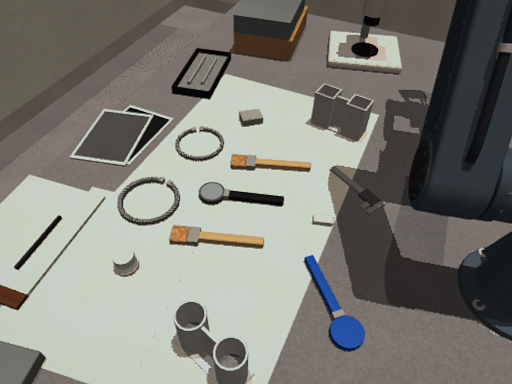

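View pics/wrist0.png

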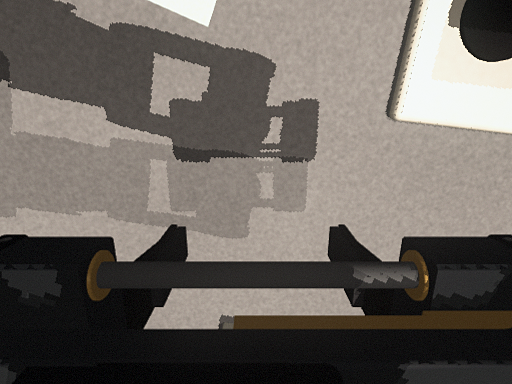

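The top view shows these candidates:
- **Brushes:** (188,200) and (300,203).
- **Magnifier:** (243,195), with a black handle and grey rim. The blue lookalike at (170,320) isn't meant.
- **Round holder:** bays at about (85,228) and (72,268).
- **Square holder:** about (410,245).

The other dark bars, at (120,66) and the caliper at (310,300), are not tools for this job. Next I'll measure.

```bash
cat > H.py <<'E'
import numpy as np, cv2
from scipy.spatial.transform import Rotation as R
def world(f):
    h,w=f['range_z'].shape; fl=h/2/np.tan(np.radians(float(f['fov_y']))/2)
    v,u=np.mgrid[:h,:w]; z=f['range_z']
    P=np.stack([(u-f['cx'])*z/fl,(v-f['cy'])*z/fl,z],-1)
    M=R.from_rotvec(f['rvec']).as_matrix()
    return (P-f['tvec'])@M      # M^T (P-t)
def proj(f,p):
    h=384; fl=h/2/np.tan(np.radians(float(f['fov_y']))/2)
    K=np.array([[fl,0,f['cx']],[0,fl,f['cy']],[0,0,1.]])
    return cv2.projectPoints(np.array(p,float).reshape(-1,1,3),f['rvec'],f['tvec'],K,None)[0].reshape(-1,2)
E
python3 - <<'E'
from H import *
for n in ['top','side']:
    f=dict(np.load(f'pics/{n}0.npz')); W=world(f)
    im=f['pixels']; hsv=cv2.cvtColor(im,cv2.COLOR_BGR2HSV)
    X,Y,Z=W[...,0],W[...,1],W[...,2]
    ok=(f['range_z']>0)&(X>.25)&(X<.9)&(abs(Y)<.5)
    flat=ok&(abs(Z)<.008); print(n,'table z',np.median(Z[flat]))
    # objects by height
    m=(ok&(Z>.006)&(Z<.13)).astype(np.uint8)
    k,l,st,c=cv2.connectedComponentsWithStats(m,connectivity=8)
    for i in range(1,k):
        if st[i,4]<60: continue
        q=W[l==i]; r=cv2.minAreaRect(q[:,:2].astype(np.float32)*1000)
        print(i,'px',c[i].round(),st[i,4],'med',np.median(q,0).round(3),'zmax',np.percentile(q[:,2],[5,50,95]).round(3),'rect',np.round(r[0],1),np.round(r[1],1),round(r[2],1),'col',np.median(im[l==i],0))
im=cv2.imread('pics/top0.png')
a=cv2.resize(im[140:260,150:340],None,fx=4,fy=4,interpolation=cv2.INTER_CUBIC); cv2.imwrite('pics/crop1.png',a)
E
```

```text
top table z 0.0008821837916462815
1 px [403.  76.] 1160 med [ 0.881 -0.378  0.014] zmax [0.009 0.014 0.026] rect [ 873.4 -401.4] [ 53.1 194.9] 0.0 col [86.5 93.  94. ]
2 px [118.  80.] 1985 med [0.879 0.321 0.009] zmax [0.007 0.009 0.012] rect [875.9 293.1] [ 55.9 300.5] 1.7 col [182. 189. 179.]
11 px [203. 119.] 833 med [0.78  0.106 0.012] zmax [0.008 0.012 0.015] rect [776.4 104.6] [140.4 140.7] 56.4 col [84. 90. 90.]
15 px [297. 121.] 604 med [ 0.772 -0.12   0.01 ] zmax [0.007 0.01  0.013] rect [ 770.6 -120.8] [127.1 126.8] 88.2 col [90.  97.5 98. ]
16 px [ 37. 123.] 387 med [0.763 0.492 0.027] zmax [0.008 0.027 0.033] rect [777.3 492.4] [97.4 19.1] 2.9 col [54. 57. 55.]
27 px [132. 142.] 414 med [0.714 0.267 0.042] zmax [0.01  0.042 0.045] rect [716.2 270.6] [45.1 48.5] 17.9 col [185. 191. 180.]
30 px [362. 151.] 515 med [ 0.69  -0.272  0.022] zmax [0.013 0.022 0.025] rect [ 692.2 -273.3] [59.9 45.1] 39.2 col [131. 145. 148.]
37 px [188. 193.] 1004 med [0.61  0.14  0.016] zmax [0.012 0.016 0.019] rect [583.2 136. ] [200.2  41.9] 18.5 col [100. 145. 165.]
38 px [244. 188.] 1035 me
[... 2183 characters left out ...]
t [394.6  -8.6] [42.6 23.7] 17.0 col [196. 209. 200.]
38 px [210. 237.] 1111 med [0.606 0.144 0.014] zmax [0.008 0.014 0.016] rect [583.3 139.1] [200.3  43.2] 17.4 col [ 94. 142. 180.]
39 px [124. 260.] 592 med [0.711 0.278 0.039] zmax [0.009 0.039 0.042] rect [717.4 274.2] [46.2 45.3] 1.0 col [181.  193.  186.5]
40 px [336. 312.] 1637 med [0.295 0.203 0.014] zmax [0.01  0.014 0.017] rect [328.4 179.4] [ 61.3 197.8] 51.3 col [165.  80.  34.]
41 px [211. 343.] 3162 med [0.473 0.361 0.068] zmax [0.023 0.068 0.099] rect [473.2 359.7] [ 53.4 144.3] 72.7 col [68. 73. 76.]
42 px [ 26. 353.] 339 med [0.748 0.494 0.028] zmax [0.012 0.028 0.03 ] rect [767.7 491.9] [79.6 16.2] 0.1 col [105. 112. 111.]
```

View pics/crop1.png

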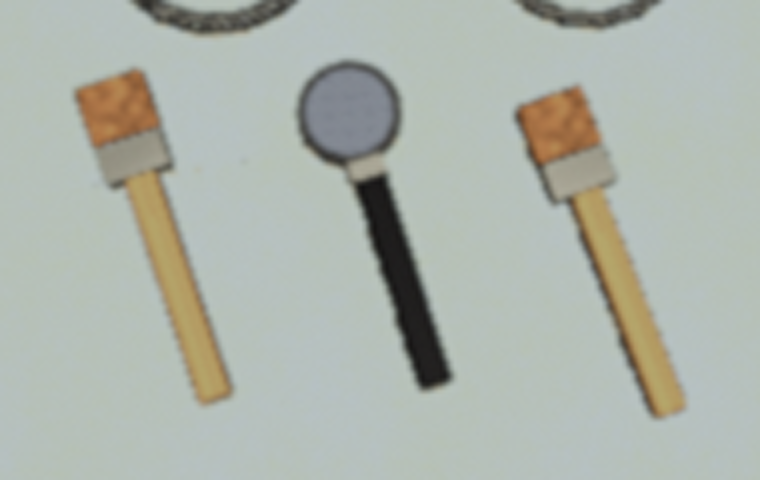

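```bash
cat >> H.py <<'E'
def axisfit(W,im,rows,cols,kind):
    sub=W[rows,cols]; z=sub[...,2]; hsv=cv2.cvtColor(im,cv2.COLOR_BGR2HSV)[rows,cols]
    m=(z>.010)&(z<.022)
    q=sub[m]; return q
def Rrel(t):
    s,c=np.sin(t),np.cos(t)
    return np.array([[c,0,-s],[0,-1,0],[-s,0,-c]]).T   # columns x,y,z of tool in object frame
def Rlie(yaw): return R.from_euler('z',yaw).as_matrix()
def Rup(psi):
    h=np.array([np.cos(psi),np.sin(psi),0]); x=np.array([0,0,1.]); z=-h; y=np.cross(z,x)
    return np.stack([x,y,z],1)
E
python3 - <<'E'
from H import *
from cell import arm, ik, status
boxes={'A':{'top':(150,240,165,212),'side':(222,250,165,270)},'B':{'top':(158,248,275,325),'side':(150,175,228,315)},'L':{'top':(150,240,220,266),'side':(178,208,195,288)}}
F={n:dict(np.load(f'pics/{n}0.npz')) for n in ['top','side']}
for k,b in boxes.items():
    for n,(r0,r1,c0,c1) in b.items():
        W=world(F[n])[r0:r1,c0:c1]; q=W[(W[...,2]>.0095)&(W[...,2]<.025)]
        c=q[:,:2].mean(0)
        # handle points: narrow; iterate axis from handle part
        d=np.linalg.svd(q[:,:2]-c,full_matrices=False)[2][0]; d*=np.sign(d[0])
        for _ in range(5):
            s=(q[:,:2]-c)@d; lo,hi=np.percentile(s,[0.3,99.7]); 
            h=q[(s<lo+.125)&(s>lo+.008)][:,:2]; c2=h.mean(0); 
            d=np.linalg.svd(h-c2,full_matrices=False)[2][0]; d*=np.sign(d[0])
        s=(q[:,:2]-c2)@d; w=(h-c2)@[-d[1],d[0]]
        print(k,n,'foot',(c2+d*s.min()).round(4),'len',np.ptp(s).round(3),'hw',np.ptp(w).round(3),'yaw',np.degrees(np.arctan2(d[1],d[0])).round(1),'mid',(c2+d*(s.min()+s.max())/2).round(4))
# IK feasibility
bays={'rF':np.array([.473,.3588])+.045*np.array([.955,-.297]),'rN':np.array([.473,.3588])-.045*np.array([.955,-.297]),
'sF':np.array([.462,-.353])+.045*np.array([.988,-.153]),'sN':np.array([.462,-.353])-.045*np.array([.988,-.153])}
print(bays)
for t in (15,25,35):
  for k,p in bays.items():
    g=[]
    for psi in range(-180,180,15):
        Q=Rup(np.radians(psi))@Rrel(np.radians(t)); rv=R.from_matrix(Q).as_rotvec()
        o=[ik([*p,z],rv) for z in (.125,.16,.235,.27)]
        if all(x is not None for x in o): g.append(psi)
    print(t,k,g)
E
```

```text
A top foot [0.4889 0.1032] len 0.2 hw 0.02 yaw 18.9 mid [0.5835 0.1356]
A side foot [0.4883 0.1071] len 0.199 hw 0.022 yaw 18.6 mid [0.5826 0.1389]
B top foot [ 0.4756 -0.1577] len 0.199 hw 0.021 yaw 19.3 mid [ 0.5697 -0.1249]
B side foot [ 0.477  -0.1539] len 0.198 hw 0.022 yaw 19.1 mid [ 0.5704 -0.1215]
L top foot [ 0.4936 -0.0232] len 0.199 hw 0.02 yaw 16.9 mid [0.5887 0.0057]
L side foot [ 0.4937 -0.0197] len 0.199 hw 0.022 yaw 16.8 mid [0.5887 0.009 ]
{'rF': array([0.515975, 0.345435]), 'rN': array([0.430025, 0.372165]), 'sF': array([ 0.50646 , -0.359885]), 'sN': array([ 0.41754 , -0.346115])}
15 rF [-180, -120, -105, -90, -75, -60, -45, -15, 0, 15, 30, 45, 60, 75, 90, 105, 120, 135, 150, 165]
15 rN [-180, -165, -150, -135, -120, -105, -90, -75, -60, -45, 0, 15, 60, 75, 90, 105, 120, 135, 150, 165]
15 sF [-180, -165, -150, -135, -120, -75, -60, -45, -30, -15, 0, 15, 30, 45, 60, 75, 90, 105, 165]
15 sN [-180, -165, -150, -135, -120, -90, -75, -15, 0, 15, 30, 45, 60, 75, 90, 105, 120, 135, 150, 165]
25 rF [-180, -165, -150, -135, -120, -105, -90, -75, -60, -45, 0, 15, 30, 45, 60, 75, 90, 105, 120, 135, 150, 165]
25 rN [-180, -165, -150, -135, -120, -105, -90, -75, -60, -45, -30, 0, 15, 30, 45, 60, 75, 90, 105, 120, 135, 150, 165]
25 sF [-180, -165, -150, -135, -120, -105, -75, -60, -45, -30, -15, 0, 15, 30, 45, 60, 75, 90, 105, 120, 135, 150, 165]
25 sN [-180, -165, -150, -135, -120, -75, -60, -15, 0, 15, 30, 45, 60, 75, 90, 105, 120, 135, 150, 165]
35 rF [-180, -165, -150, -135, -120, -105, -90, -75, -60, -45, -30, 0, 15, 30, 45, 60, 75, 90, 105, 120, 135, 150, 165]
35 rN [-180, -165, -150, -135, -120, -105, -90, -75, -60, -45, -30, 15, 30, 45, 60, 75, 90, 105, 120, 135, 150, 165]
35 sF [-180, -165, -150, -135, -120, -105, -60, -45, -30, -15, 0, 15, 30, 45, 60, 75, 90, 105, 120, 135, 150, 165]
35 sN [-180, -165, -150, -135, -120, -105, -75, -60, -45, -30, -15, 0, 15, 30, 45, 60, 75, 90, 105, 120, 135, 150, 165]
```

The crop shows two orange-bristled brushes and, between them, a grey-rimmed lens on a black handle at top-view pixel (243,195). That confirms the choice. Each measures 199–200 mm long with a 20–22 mm wide handle and a top at about 15 mm, as described. I'll pick the left brush first.

```bash
cat >> H.py <<'E'
T=np.radians(25); D=.115
TOOLS={'A':(np.array([.4886,.1052]),np.radians(18.8)),'B':(np.array([.4763,-.1558]),np.radians(19.2)),'L':(np.array([.4937,-.0215]),np.radians(16.9))}
BAYS={'rF':np.array([.516,.3454]),'rN':np.array([.430,.3722]),'sF':np.array([.5065,-.3599]),'sN':np.array([.4175,-.3461])}
def rv(M): return R.from_matrix(M).as_rotvec()
def pick(k,effort=30):
    from cell import arm,claw,status
    foot,yaw=TOOLS[k]; d=np.array([np.cos(yaw),np.sin(yaw)]); p=foot+D*d
    o=rv(Rlie(yaw)@Rrel(T))
    arm.move_ptp([*p,.13],o)
    arm.line_to([*p,.025],speed=.2); f0=status.state()['ft_force']
    arm.line_to([*p,.0065],speed=.05); s=status.state(); print('dF at pick',s['ft_force']-f0,s['tcp_pos'].round(4))
    claw.command_gripper(.0,effort); s=status.state(); print('width mm',s['grip_width']*87,'t',s['t'])
    arm.line_to([*p,.28],speed=.3)
def options(bay,ztop=.28,zlow=.12,off=0.0):
    from cell import ik,status
    q0=np.array(status.state()['joints']); out=[]
    for psi in range(-180,180,10):
        o=rv(Rup(np.radians(psi))@Rrel(T)); q=ik([*BAYS[bay],ztop],o); ql=ik([*BAYS[bay],zlow],o)
        if q is None or ql is None: continue
        out.append((abs(np.array(q)-q0).max(),psi,np.array(q).round(2),abs(np.array(ql)-q).max().round(2)))
    return sorted(out,key=lambda x:x[0])
E
python3 - <<'E'
from H import *
from cell import status,grab_frame
pick('A'); s=status.state(); print(s['t'],s['joints'].round(2),s['grip_width']*87,s['ft_force'])
for o in options('rF')[:12]: print(o)
f=grab_frame('side'); cv2.imwrite('pics/s1.png',f['pixels'])
E
```

```text
dF at pick [ 0.48396011 -0.28293952 -1.70176007] [0.5972 0.1423 0.0063]
width mm 19.679556483033352 t 5.325
6.3833 [ 0.1   0.67  1.06 -0.1   1.83  1.34] 19.900499485129767 [ 0.01091093  0.63482891 -1.13572592]
(np.float64(2.080305039520996), 110, array([-0.04,  0.67,  1.55,  0.99,  1.59, -0.74]), np.float64(0.25))
(np.float64(2.085925602684393), 120, array([-0.01,  0.72,  1.43,  0.91,  1.73, -0.75]), np.float64(0.23))
(np.float64(2.0871504048980296), 100, array([-0.07,  0.62,  1.68,  1.09,  1.45, -0.75]), np.float64(0.29))
(np.float64(2.1037082988368736), 130, array([ 0.03,  0.77,  1.3 ,  0.84,  1.86, -0.77]), np.float64(0.22))
(np.float64(2.1078791710641367), 90, array([-0.08,  0.57,  1.8 ,  1.2 ,  1.32, -0.77]), np.float64(0.34))
(np.float64(2.1344849629795664), 140, array([ 0.08,  0.82,  1.18,  0.77,  2.  , -0.8 ]), np.float64(0.2))
(np.float64(2.145124438495602), 80, array([-0.08,  0.53,  1.92,  1.34,  1.18, -0.81]), np.float64(0.41))
(np.float64(2.1804173154221886), 150, array([ 0.13,  0.87,  1.06,  0.7 ,  2.13, -0.84]), np.float64(0.19))
(np.float64(2.2028385208984953), 70, array([-0.06,  0.49,  2.02,  1.52,  1.06, -0.86]), np.float64(0.48))
(np.float64(2.2453747605615875), 160, array([ 0.18,  0.92,  0.95,  0.62,  2.25, -0.91]), np.float64(0.18))
(np.float64(2.2861290805837604), 60, array([-0.01,  0.46,  2.11,  1.75,  0.93, -0.95]), np.float64(0.53))
(np.float64(2.3353896362712443), 170, array([ 0.23,  0.96,  0.85,  0.53,  2.36, -1.  ]), np.float64(0.19))
```

View pics/s1.png

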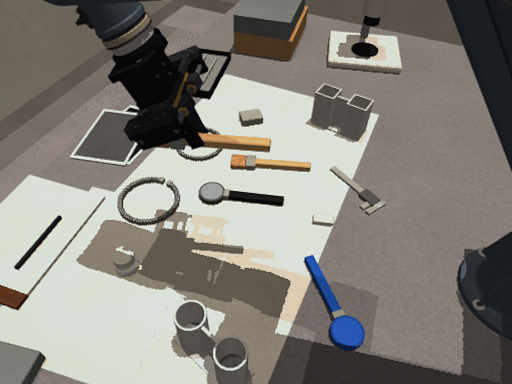

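The side picture shows the brush level in the jaws, at about (230,142). Next I'll check the options for the near round bay. Filling it first leaves the far bay open for an approach at ψ≈110°.

```bash
cat >> H.py <<'E'
def place(bay,psi,floor_only=False):
    """insert, then feel for the floor"""
    from cell import arm,claw,status
    o=rv(Rup(np.radians(psi))@Rrel(T)); p=BAYS[bay]
    zf=lambda h: D+h      # TCP height for foot height h
    arm.line_to([*p,zf(.060)],o,speed=.2); arm.wait(.2)
    f0=np.mean([status.state()['ft_force'] for _ in range(3)],0); z=.060
    hit=False
    while z>.002:
        z-=.0015; arm.line_to([*p,zf(z)],speed=.03)
        s=status.state(); df=s['ft_force']-f0
        if df[2]>2.0:
            hit=True; break
    print('hit',hit,'foot z',round(z,4),'dF',df.round(2),'t',s['t'],s['tcp_pos'].round(4)); return hit
E
python3 - <<'E'
from H import *
from cell import arm,status,grab_frame
for o in options('rN')[:6]: print(o)
psi=100
o=rv(Rup(np.radians(psi))@Rrel(T))
arm.move_ptp([*BAYS['rN'],.28],o)
s=status.state(); print(s['t'],s['joints'].round(2),s['grip_width']*87,s['ft_force'])
for n in ['side','top']:
    f=grab_frame(n); np.savez(f'pics/{n}2.npz',**f); cv2.imwrite(f'pics/{n}2.png',f['pixels'])
E
```

```text
(np.float64(2.165366677931729), 120, array([ 0.04,  0.63,  1.64,  0.93,  1.62, -0.83]), np.float64(0.27))
(np.float64(2.168773536256663), 110, array([ 0.  ,  0.58,  1.76,  1.02,  1.5 , -0.83]), np.float64(0.29))
(np.float64(2.1753969872367316), 130, array([ 0.08,  0.68,  1.52,  0.85,  1.75, -0.84]), np.float64(0.24))
(np.float64(2.18667252217701), 100, array([-0.02,  0.54,  1.88,  1.14,  1.37, -0.85]), np.float64(0.35))
(np.float64(2.1988369605288396), 140, array([ 0.13,  0.73,  1.41,  0.77,  1.87, -0.86]), np.float64(0.23))
(np.float64(2.221188901496668), 90, array([-0.04,  0.5 ,  2.  ,  1.27,  1.25, -0.88]), np.float64(0.43))
8.325 [-0.02  0.54  1.88  1.13  1.37 -0.85] 19.707456714706417 [-0.0717114  -0.40266476 -1.03255025]
```

View pics/side2.png

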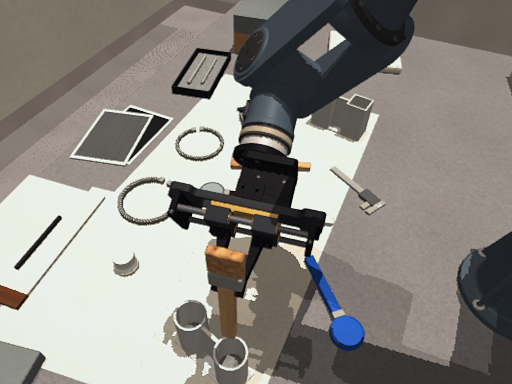

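View pics/top2.png

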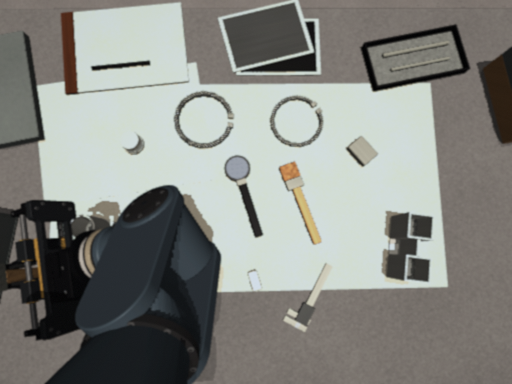

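The side view shows the brush upright with its head at (226,265) and foot at (229,335), above the near bay at (230,355). I'll check the lean from depth before lowering.

```bash
cat >> H.py <<'E'
def brushcloud(f,p,r=.05,zr=(.1,.5)):
    W=world(f); im=f['pixels'].astype(int)
    m=(np.hypot(W[...,0]-p[0],W[...,1]-p[1])<r)&(W[...,2]>zr[0])&(W[...,2]<zr[1])&(f['range_z']>0)
    col=(im[...,2]-im[...,0]>30)
    return W[m&col]
E
python3 - <<'E'
from H import *
f=dict(np.load('pics/side2.npz')); p=BAYS['rN']; q=brushcloud(f,p)
for a in np.arange(.15,.39,.02):
    b=q[(q[:,2]>a)&(q[:,2]<a+.02)]
    if len(b)>3: print(round(a,2),len(b),b[:,:2].mean(0).round(4),np.ptp(b[:,:2],axis=0).round(3))
print(p, proj(f,[*p,.1]), proj(f,[*p,.165]), q[:,2].min(),q[:,2].max())
E
```

```text
0.15 12 [0.4288 0.378 ] [0.019 0.008]
0.17 99 [0.4277 0.3773] [0.018 0.015]
0.19 105 [0.4274 0.377 ] [0.018 0.015]
0.21 119 [0.4274 0.377 ] [0.019 0.016]
0.23 131 [0.4277 0.3772] [0.019 0.016]
0.25 135 [0.4277 0.3775] [0.018 0.013]
0.27 131 [0.428  0.3782] [0.019 0.009]
0.29 108 [0.4284 0.3751] [0.042 0.051]
0.31 26 [0.4349 0.3652] [0.049 0.047]
0.33 369 [0.4272 0.3767] [0.039 0.015]
0.35 649 [0.4288 0.3737] [0.042 0.019]
[0.43   0.3722] [[230.16704332 351.83940746]] [[229.10012377 333.84820969]] 0.10012750018040442 0.36540147185604116
```

Vertical within about 0.5° and centred on the bay. Lowering now.

```bash
python3 - <<'E'
from H import *
from cell import arm,status,grab_frame
print(place('rN',100))
s=status.state(); print(s['grip_width']*87,s['ft_force'])
arm.wait(.1); print(status.state()['ft_force'])
f=grab_frame('side'); np.savez('pics/side3.npz',**f); cv2.imwrite('pics/side3.png',f['pixels'])
E
```

```text
hit True foot z 0.0345 dF [0.21 0.08 5.27] t 13.55 [0.43   0.3726 0.1509]
True
19.66411223447938 [-0.02293801 -0.51948978  4.91407087]
[-0.21578552 -0.52523183  5.49383757]
```

View pics/side3.png

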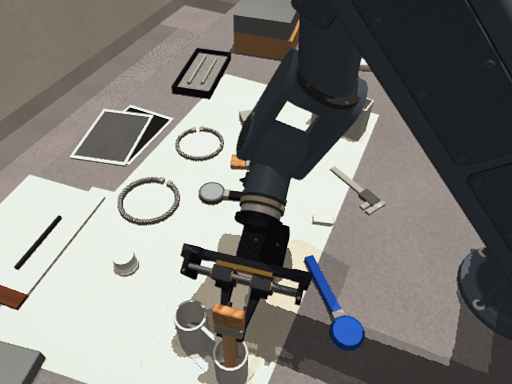

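Contact is a clean vertical +5 N, with the foot about 34.5 mm up, inside the 10–45 mm range. The brush head is at (228,318), inside the near bay. Release and back off.

```bash
cat >> H.py <<'E'
def release(psi,open_=.45):
    from cell import arm,claw,status
    claw.command_gripper(open_); s=status.state()
    a=R.from_rotvec(s['tool_rot']).as_matrix()[:,2]
    p=np.array(s['tcp_pos'])-.12*a; arm.line_to(p,speed=.2)
    p[2]=max(p[2],.28); arm.line_to(p,speed=.3)
E
python3 - <<'E'
from H import *
from cell import arm,status,grab_frame,claw
release(100)
claw.command_gripper(1.0)
f=grab_frame('side'); np.savez('pics/side4.npz',**f); cv2.imwrite('pics/side4.png',f['pixels']); print(status.state()['t'])
E
```

```text
16.625
```

View pics/side4.png

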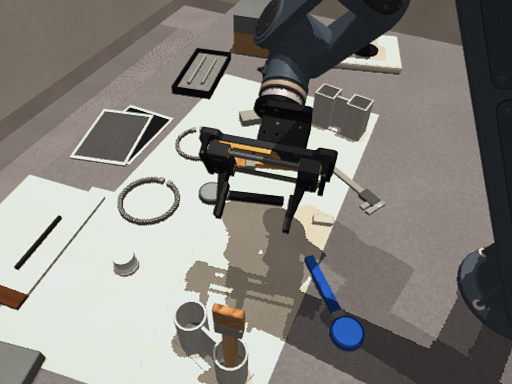

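The first brush stands upright at (228,318). Now brush B.

```bash
python3 - <<'E'
from H import *
from cell import status,grab_frame,arm
pick('B'); s=status.state(); print(s['t'],s['joints'].round(2),s['grip_width']*87,s['ft_force'])
for o in options('rF')[:8]: print(o)
E
```

```text
dF at pick [-0.40703267  1.46312396  0.17271931] [ 0.5847 -0.118   0.0063]
width mm 19.879405825103277 t 20.625
21.6833 [-0.26  0.63  1.16 -0.24  1.72  0.98] 19.902882612849304 [-0.60978235 -1.60527814 -1.32969582]
(np.float64(1.7227705432992193), 110, array([-0.04,  0.67,  1.55,  0.99,  1.59, -0.74]), np.float64(0.25))
(np.float64(1.7283911064626165), 120, array([-0.01,  0.72,  1.43,  0.91,  1.73, -0.75]), np.float64(0.23))
(np.float64(1.729615908676253), 100, array([-0.07,  0.62,  1.68,  1.09,  1.45, -0.75]), np.float64(0.29))
(np.float64(1.746173802615097), 130, array([ 0.03,  0.77,  1.3 ,  0.84,  1.86, -0.77]), np.float64(0.22))
(np.float64(1.7503446748423601), 90, array([-0.08,  0.57,  1.8 ,  1.2 ,  1.32, -0.77]), np.float64(0.34))
(np.float64(1.7769504667577898), 140, array([ 0.08,  0.82,  1.18,  0.77,  2.  , -0.8 ]), np.float64(0.2))
(np.float64(1.7875899422738255), 80, array([-0.08,  0.53,  1.92,  1.34,  1.18, -0.81]), np.float64(0.41))
(np.float64(1.822882819200412), 150, array([ 0.13,  0.87,  1.06,  0.7 ,  2.13, -0.84]), np.float64(0.19))
```

```bash
python3 - <<'E'
from H import *
from cell import status,grab_frame,arm
psi=110; h=np.array([np.cos(np.radians(psi)),np.sin(np.radians(psi))]); p=BAYS['rF']
o=rv(Rup(np.radians(psi))@Rrel(T))
arm.move_ptp([*(p-.12*h),.29],o); arm.line_to([*p,.28],speed=.2)
f=grab_frame('side'); cv2.imwrite('pics/side5.png',f['pixels']); q=brushcloud(f,p,.035,(.12,.4))
for a in np.arange(.15,.39,.04):
    b=q[(q[:,2]>a)&(q[:,2]<a+.02)]
    if len(b)>3: print(round(a,2),len(b),b[:,:2].mean(0).round(4))
print(p,status.state()['t'],status.state()['grip_width']*87)
E
```

```text
0.15 22 [0.5138 0.3498]
0.19 113 [0.5131 0.3496]
0.23 133 [0.5132 0.3497]
0.27 141 [0.5132 0.3506]
0.31 42 [0.5111 0.3477]
0.35 531 [0.5141 0.3465]
[0.516  0.3454] 24.0167 19.162411640511312
```

View pics/side5.png

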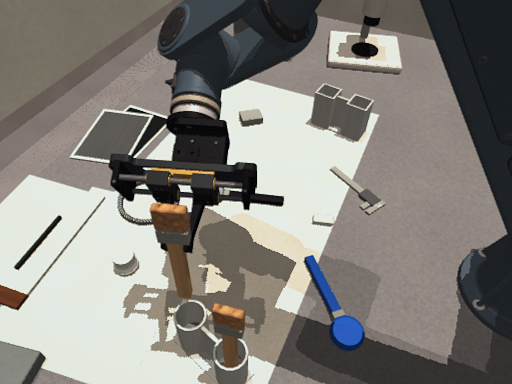

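The brush is vertical over the far bay, with its foot at (183,297) and the bay at (191,312). The first brush still stands at (228,320). Lowering until it touches, then checking contact.

```bash
python3 - <<'E'
from H import *
from cell import status,grab_frame,arm,claw
if place('rF',110):
    s=status.state(); print(s['ft_force'])
    if .006<s['tcp_pos'][2]-D<.05:
        release(110); claw.command_gripper(1.0)
f=grab_frame('side'); np.savez('pics/side6.npz',**f); cv2.imwrite('pics/side6.png',f['pixels']); print(status.state()['t'])
E
```

```text
hit True foot z 0.024 dF [0.38 0.53 5.61] t 30.8917 [0.5162 0.3457 0.1407]
[0.63623931 0.23662692 4.93050048]
33.85
```

View pics/side6.png

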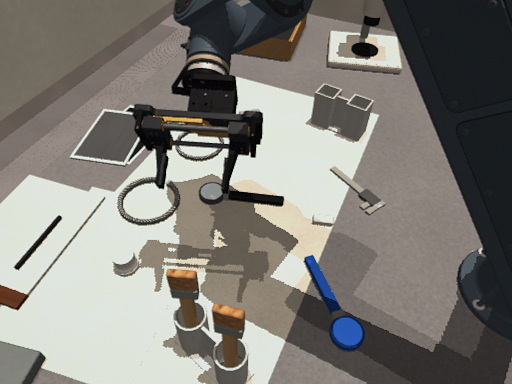

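Both brushes stand, at (186,285) and (230,320). Now the magnifier.

```bash
python3 - <<'E'
from H import *
from cell import status,grab_frame,arm
pick('L'); s=status.state(); print(s['t'],s['joints'].round(2),s['grip_width']*87,s['ft_force'])
for b in ('sF','sN'):
    for o in options(b)[:9]: print(b,o)
f=grab_frame('side'); cv2.imwrite('pics/side7.png',f['pixels'])
E
```

```text
dF at pick [ 0.30246876  0.03627343 -0.14096543] [0.6035 0.0119 0.0063]
width mm 19.891949251047137 t 37.8917
38.95 [-0.08  0.65  1.11 -0.16  1.79  1.19] 19.45446006002628 [-0.26650411  0.05798507 -1.290285  ]
sF (np.float64(1.9299387343021819), 40, array([-1.25,  0.66,  1.56,  1.  ,  1.58, -0.74]), np.float64(0.25))
sF (np.float64(1.9345717575440375), 50, array([-1.22,  0.71,  1.44,  0.92,  1.72, -0.75]), np.float64(0.23))
sF (np.float64(1.937832941196824), 30, array([-1.28,  0.61,  1.69,  1.1 ,  1.44, -0.75]), np.float64(0.29))
sF (np.float64(1.9513389429701842), 60, array([-1.18,  0.76,  1.31,  0.85,  1.85, -0.76]), np.float64(0.22))
sF (np.float64(1.9597661471647105), 20, array([-1.29,  0.57,  1.81,  1.21,  1.31, -0.77]), np.float64(0.35))
sF (np.float64(1.9809756548394553), 70, array([-1.13,  0.82,  1.19,  0.78,  1.99, -0.79]), np.float64(0.2))
sF (np.float64(1.9984779378587596), 10, array([-1.29,  0.52,  1.92,  1.36,  1.17, -0.81]), np.float64(0.42))
sF (np.float64(2.0255261159286446), 80, array([-1.09,  0.87,  1.07,  0.71,  2.12, -0.84]), np.float64(0.19))
sF (np.float64(2.058
[... 359 characters left out ...]
66,  1.58,  0.82,  1.74, -0.88]), np.float64(0.25))
sN (np.float64(2.079579160999068), 20, array([-1.47,  0.52,  1.93,  1.11,  1.38, -0.89]), np.float64(0.37))
sN (np.float64(2.0936325765365194), 60, array([-1.3 ,  0.7 ,  1.47,  0.74,  1.86, -0.91]), np.float64(0.24))
sN (np.float64(2.114613880448493), 10, array([-1.49,  0.48,  2.05,  1.24,  1.27, -0.93]), np.float64(0.45))
sN (np.float64(2.1327703449668043), 70, array([-1.24,  0.74,  1.36,  0.66,  1.98, -0.94]), np.float64(0.22))
sN (np.float64(2.169680475701978), 0, array([-1.49,  0.45,  2.16,  1.41,  1.16, -0.98]), np.float64(0.55))
sN (np.float64(2.188319679508413), 80, array([-1.19,  0.79,  1.26,  0.58,  2.08, -1.  ]), np.float64(0.21))
```

View pics/side7.png

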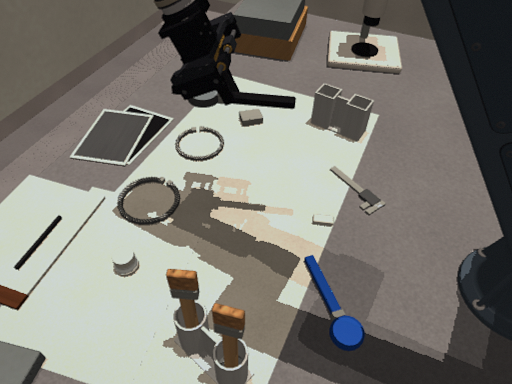

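The magnifier is held, with its handle end at (293,101). A microscope-like thing stands behind the square holder at (365,45). I'll locate it before choosing the approach.

```bash
python3 - <<'E'
from H import *
from cell import ik,status
f=dict(np.load('pics/side0.npz')); W=world(f)
for u,v in [(328,65),(398,70),(395,40),(335,35),(365,48),(365,20),(370,5),(300,5),(240,30),(300,40)]:
    print((u,v),W[v,u].round(3), f['pixels'][v,u])
f=dict(np.load('pics/top0.npz')); W=world(f)
for u,v in [(500,80),(490,75),(505,130),(511,100)]: print('top',(u,v),W[v,u].round(3))
f=dict(np.load('pics/side0.npz')); W=world(f); W=W[:100,300:420]; q=W[(W[...,2]>.03)&(W[...,1]<-.42)]
print(q.min(0),q.max(0),len(q))
q0=np.array(status.state()['joints'])
for b in ('sF','sN'):
  for psi in range(-120,0,15):
    o=rv(Rup(np.radians(psi))@Rrel(T)); a=ik([*BAYS[b],.28],o); c=ik([*BAYS[b],.12],o)
    print(b,psi,None if a is None else (np.array(a).round(2),c is not None and abs(c-np.array(a)).max().round(2)))
E
```

```text
(328, 65) [ 0.581 -0.642  0.008] [58 64 69]
(398, 70) [ 0.365 -0.702  0.014] [75 85 92]
(395, 40) [ 0.413 -0.88   0.024] [197 207 198]
(335, 35) [ 0.614 -0.819  0.025] [191 206 198]
(365, 48) [ 0.493 -0.768  0.028] [6 7 5]
(365, 20) [ 0.51  -0.74   0.133] [6 4 5]
(370, 5) [ 0.502 -0.722  0.188] [65 72 79]
(300, 5) [ 0.745 -0.787  0.117] [36 38 38]
(240, 30) [ 0.882 -0.598  0.081] [38 39 38]
(300, 40) [ 0.727 -0.773  0.001] [ 92  96 103]
top (500, 80) [ 0.854 -0.605  0.046]
top (490, 75) [ 0.881 -0.603  0.017]
top (505, 130) [ 0.738 -0.622  0.021]
top (511, 100) [ 0.797 -0.613  0.062]
[ 0.44998386 -0.898333    0.03000096] [ 0.76364867 -0.71327935  0.20542964] 926
sF -120 (array([-0.35,  0.71,  1.45, -1.12,  1.46, -2.54]), np.float64(0.25))
sF -105 (array([-0.35,  0.63,  1.64, -1.28,  1.23, -2.51]), np.float64(0.32))
sF -90 None
sF -75 (array([-0.46,  0.5 ,  1.99,  4.4 ,  0.79, -2.26]), np.float64(0.47))
sF -60 (array([-0.61,  0.46,  2.12,  3.83,  0.65, -1.95]), np.float64(0.42))
sF -45 (array([-0.81,  0.43,  2.21,  3.11,  0.64, -1.55]), np.float64(0.54))
sF -30 (array([-1.02,  0.43,  2.22,  2.44,  0.73, -1.23]), np.float64(0.48))
sF -15 (array([-1.18,  0.45,  2.16,  1.91,  0.87, -1.01]), np.float64(0.53))
sN -120 (array([-0.39,  0.61,  1.69, -1.15,  1.38, -2.42]), np.float64(0.3))
sN -105 (array([-0.39,  0.55,  1.86, -1.35,  1.17, -2.38]), False)
sN -90 None
sN -75 (array([-0.54,  0.44,  2.2 ,  4.18,  0.82, -2.05]), np.float64(0.5))
sN -60 (array([-0.74,  0.41,  2.34,  3.54,  0.76, -1.74]), np.float64(0.63))
sN -45 (array([-1.02,  0.4 ,  2.42,  2.85,  0.82, -1.47]), False)
sN -30 (array([-1.28,  0.4 ,  2.41,  2.23,  0.91, -1.28]), False)
sN -15 (array([-1.43,  0.41,  2.31,  1.75,  1.01, -1.11]), np.float64(0.66))
```

The microscope head is at about (0.50, −0.72), clear of an approach to the near square bay at ψ=30°.

```bash
python3 - <<'E'
from H import *
from cell import status,grab_frame,arm
psi=30; p=BAYS['sN']
o=rv(Rup(np.radians(psi))@Rrel(T))
arm.move_ptp([*p,.30],o)
f=grab_frame('side'); np.savez('pics/side8.npz',**f); cv2.imwrite('pics/side8.png',f['pixels']); 
f2=grab_frame('top'); np.savez('pics/top8.npz',**f2); cv2.imwrite('pics/top8.png',f2['pixels']); 
print(proj(f,[*p,.185]),proj(f,[*p,.1]),status.state()['t'],status.state()['grip_width']*87)
E
```

```text
[[367.2587459   72.30673689]] [[359.77316219 101.77385916]] 40.8583 19.426473446528355
```

View pics/side8.png

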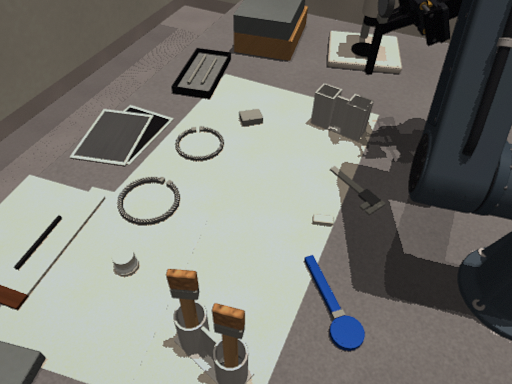

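View pics/top8.png

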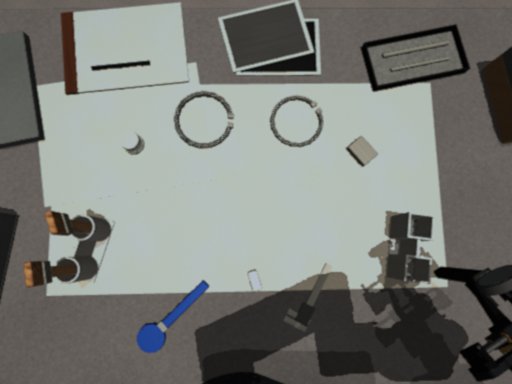

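The foot shows at (370,72) in the side view, close to the predicted (367,72). I'll check the handle's position and lean numerically.

```bash
python3 - <<'E'
from H import *
p=BAYS['sN']
for n in ('side','top'):
    f=dict(np.load(f'pics/{n}8.npz')); W=world(f)
    m=(np.hypot(W[...,0]-p[0],W[...,1]-p[1])<.03)&(W[...,2]>.17)&(f['range_z']>0); q=W[m]
    for a in np.arange(.17,.42,.02):
        b=q[(q[:,2]>a)&(q[:,2]<a+.02)]
        if len(b)>3: print(n,round(a,2),len(b),b.mean(0).round(4),np.ptp(b,axis=0).round(3))
    # rim of the bay
    m=(np.hypot(W[...,0]-p[0],W[...,1]-p[1])<.045)&(W[...,2]>.094)&(W[...,2]<.106); q=W[m]
    print('rim',len(q),q.min(0).round(3),q.max(0).round(3),((q.min(0)+q.max(0))/2).round(3)); 
print(p)
E
```

```text
side 0.17 17 [ 0.417  -0.3396  0.1877] [0.02  0.016 0.005]
side 0.19 65 [ 0.4155 -0.3384  0.2001] [0.021 0.017 0.019]
side 0.21 72 [ 0.4165 -0.3384  0.22  ] [0.021 0.019 0.02 ]
side 0.23 74 [ 0.4154 -0.3379  0.2403] [0.021 0.017 0.019]
side 0.25 77 [ 0.4158 -0.3383  0.26  ] [0.021 0.016 0.02 ]
side 0.27 81 [ 0.4163 -0.3382  0.2799] [0.022 0.019 0.02 ]
side 0.29 143 [ 0.4076 -0.3361  0.3011] [0.039 0.042 0.019]
side 0.31 167 [ 0.4082 -0.3405  0.3178] [0.041 0.044 0.02 ]
side 0.33 108 [ 0.4186 -0.337   0.3396] [0.037 0.049 0.019]
side 0.35 70 [ 0.4116 -0.3274  0.3587] [0.033 0.034 0.018]
rim 149 [ 0.387 -0.376  0.094] [ 0.457 -0.315  0.101] [ 0.422 -0.345  0.098]
top 0.17 7 [ 0.4141 -0.34    0.1885] [0.018 0.009 0.002]
top 0.19 69 [ 0.4173 -0.3405  0.2002] [0.021 0.015 0.02 ]
top 0.21 76 [ 0.4179 -0.34    0.2202] [0.021 0.017 0.02 ]
top 0.23 82 [ 0.4177 -0.3402  0.2402] [0.021 0.015 0.02 ]
top 0.25 92 [ 0.417  -0.3397  0.2601] [0.021 0.017 0.02 ]
top 0.27 91 [ 0.4178 -0.3396  0.2796] [0.025 0.017 0.02 ]
top 0.29 170 [ 0.411  -0.3377  0.3014] [0.041 0.031 0.02 ]
top 0.31 202 [ 0.4111 -0.3393  0.3186] [0.042 0.033 0.02 ]
top 0.33 189 [ 0.4215 -0.3412  0.3412] [0.034 0.048 0.019]
top 0.35 257 [ 0.4169 -0.3356  0.3606] [0.039 0.047 0.02 ]
top 0.37 287 [ 0.4113 -0.3325  0.3775] [0.028 0.03  0.016]
rim 266 [ 0.389 -0.378  0.094] [ 0.461 -0.318  0.104] [ 0.425 -0.348  0.099]
[ 0.4175 -0.3461]
```

Upright, with no measurable lean, and centred within 2–3 mm against roughly 10 mm of play. Lowering.

```bash
python3 - <<'E'
from H import *
from cell import status,grab_frame,arm,claw
if place('sN',30):
    s=status.state(); print(s['ft_force'])
    if .006<s['tcp_pos'][2]-D<.05: release(30)
for n in ('side','top'):
    f=grab_frame(n); np.savez(f'pics/{n}9.npz',**f); cv2.imwrite(f'pics/{n}9.png',f['pixels'])
print(status.state()['t'],status.state()['tcp_pos'])
E
```

```text
hit True foot z 0.033 dF [-1.65 -0.18  2.76] t 46.3333 [ 0.4176 -0.3461  0.1484]
[-1.23376711 -0.86608357  1.99011521]
48.2833 [ 0.32388688 -0.39911401  0.27911354]
```

View pics/side9.png

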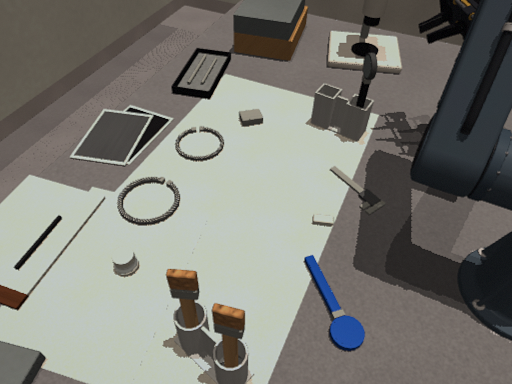

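View pics/top9.png

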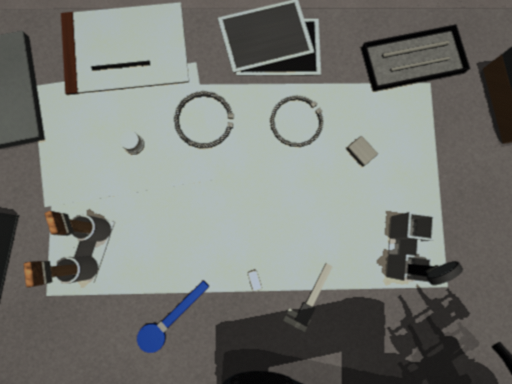

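```bash
python3 - <<'E'
from H import *
for n in ('side','top'):
    f=dict(np.load(f'pics/{n}9.npz')); W=world(f)
    for k,e in (('rN',.2345),('rF',.224),('sN',.233)):
        p=BAYS[k]; m=(np.hypot(W[...,0]-p[0],W[...,1]-p[1])<.045)&(W[...,2]>.11)&(f['range_z']>0); q=W[m]
        lo=q[(q[:,2]<.15)].mean(0) if (q[:,2]<.15).any() else None; hi=q[q[:,2]>.2].mean(0)
        print(n,k,'top z',np.percentile(q[:,2],[98,100]).round(4),'expect',e,'lo',None if lo is None else lo.round(3),'hi',hi.round(3))
    F0=dict(np.load(f'pics/{n}0.npz')); d=cv2.absdiff(F0['pixels'],f['pixels']).max(-1)
    cv2.imwrite(f'pics/diff{n}.png',d)
im=cv2.imread('pics/side9.png')[20:150,290:420]; cv2.imwrite('pics/crop9.png',cv2.resize(im,None,fx=4,fy=4,interpolation=cv2.INTER_CUBIC))
E
```

```text
side rN top z [0.2359 0.2369] expect 0.2345 lo [0.427 0.377 0.131] hi [0.429 0.375 0.225]
side rF top z [0.2241 0.2259] expect 0.224 lo [0.513 0.35  0.13 ] hi [0.515 0.348 0.217]
side sN top z [0.2313 0.2338] expect 0.233 lo [ 0.416 -0.339  0.13 ] hi [ 0.415 -0.336  0.217]
top rN top z [0.238  0.2396] expect 0.2345 lo [0.431 0.363 0.131] hi [0.43  0.366 0.226]
top rF top z [0.2269 0.2283] expect 0.224 lo [0.516 0.337 0.13 ] hi [0.517 0.34  0.219]
top sN top z [0.2335 0.2349] expect 0.233 lo [ 0.417 -0.341  0.13 ] hi [ 0.416 -0.342  0.221]
```

View pics/crop9.png

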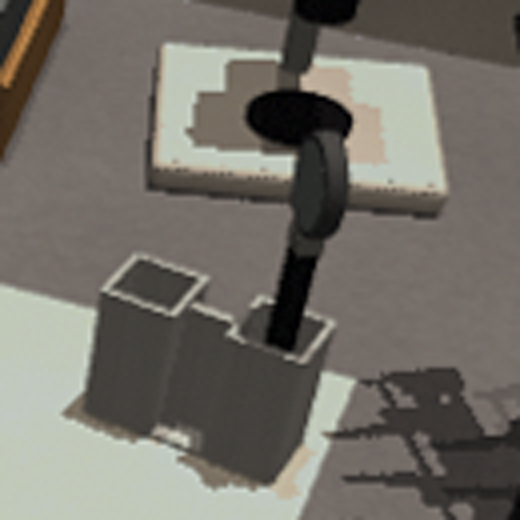

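The crop shows the magnifier upright in the near square bay. Tool tops sit where the felt floors predict, so nothing dropped. Last, I'll check that the other things haven't moved, then hand in.

```bash
python3 - <<'E'
from H import *
from cell import job_done,status
A,B=[dict(np.load(f'pics/top{i}.npz')) for i in (0,9)]
WA,WB=world(A),world(B)
for n,(u,v,r) in dict(ringA=(203,119,36),ringB=(297,121,32),jar=(132,142,18),tin=(362,151,20),eraser=(255,280,14),caliper=(310,298,30),blue=(172,316,45)).items():
    s=np.s_[v-r:v+r,u-r:u+r]; z0=.006 
    a=WA[s][WA[s][...,2]>z0]; b=WB[s][WB[s][...,2]>z0]
    print(n,len(a),len(b),((b.mean(0)-a.mean(0))*1000).round(1),'mm')
print(status.state()['t']); job_done()
E
```

```text
ringA 853 868 [-1.3 -0.5  3.5] mm
ringB 619 623 [ 0.5  0.3 -1.5] mm
jar 421 419 [ 0.6  0.5 -1.7] mm
tin 520 522 [ 0.5 -0.5 -1.8] mm
eraser 199 198 [-0.1 -0.   0.3] mm
caliper 579 589 [ 2.8 -1.7  1.1] mm
blue 1269 1246 [ -3.3   3.6 -18. ] mm
48.2833
the job is handed in; nothing more can be done
```

```bash
python3 - <<'E'
from H import *
A,B=[dict(np.load(f'pics/top{i}.npz')) for i in (0,9)]
WA,WB=world(A),world(B)
for n,(u,v,r) in dict(ringA=(203,119,36),caliper=(310,298,30),blue=(172,316,45)).items():
    s=np.s_[v-r:v+r,u-r:u+r]
    g=lambda W:W[s][(W[s][...,2]>.006)&(W[s][...,2]<.022)]
    a,b=g(WA),g(WB); print(n,((np.median(b,0)-np.median(a,0))*1000).round(1),len(a),len(b))
E
```

```text
ringA [ 0.   0.1 -0.2] 841 852
caliper [ 2.  -1.6 -0.1] 566 575
blue [-0.4 -0.7  0. ] 1225 1229
```

Both brushes now stand in the round holder, one in each bay, and the magnifier stands in the near bay of the square holder. All are handle down and head up. I handed the job in at 48.3 s, under the 72 s limit.

- **Lowering:** each tool was lowered in 1.5 mm steps until it touched the floor. The floors were at about 34.5 mm (near round bay), 24 mm (far round bay) and 33 mm (near square bay). Contact pushed up with 5.3, 5.6 and 2.8 N. The magnifier's contact was the weakest and came with 1.7 N sideways.
- **Standing:** after release, the tool tops were within about 1–4 mm of the heights expected from those floors, so nothing dropped. All three looked upright, with the gripper clear of them.
- **Other things on the table:** before-and-after views put the neck rings, jar, tin, eraser and blue magnifier within about 1 mm of where they started.
- **Checks that disagreed:** my first comparison showed larger shifts for neck ring A and the blue magnifier, but these vanished once stray depth readings were filtered out. The caliper reading still differs by 2–2.6 mm. Its depth readings are patchy in the arm's shadow and nothing went near it, so I take that as measurement error. Both of those follow-up checks came after handing in.

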